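Fit the charged battery into the label printer

TASK

Fit the charged battery, the one with the green top, into the open bay of the label printer: slip its contact end down in front of the hood and push it under, against the sprung copper contact, then press its other end down until the orange catch snaps over it and holds it flat. Be gentle: do not force the sprung contact to the end of its travel or press the battery hard on the bay floor, and leave the spent battery with the orange top and everything else on the counter as they are.

Things in the scene. Friction and masses are not known exactly. Their poses are not given: they have to be found in the camera images.
- cell: Charged battery: loose dark block, green top, 120 g, 68 (x) x 36 (y) x 24 mm (z); origin under its middle. Full-height body from x -24 to +28; beyond, a foot 8 mm high over the full width runs on to x -34 (contact end: two copper pads) and to x +34 (latch end, nearer the white patch on top). Starts flat on the counter, contact end roughly towards the robot.
- cell_center (a point): Centre of the charged battery, 12 mm above its underside; axes as the battery's. Grasp it across its 36 mm width.
- spent_center (a point): Centre of the spent battery: same shape and size, orange top. Leave it.
- bay (a point): Middle of the bay floor (pale pad 94 x 41 mm, level with the deck). x runs along the bay from the contact end (roughly towards the robot) to the catch, y across, z up. Side walls 6 mm high, 40 mm apart, x -28 to +28. Hood, contact, stop and catch sit on one clamped carriage whose own zero lies up to 5 mm either way from this point along x, not measured: feel or look for it.
- printer: Label printer: fixed grey box, 170 (x) x 205 mm, deck 45 mm above the counter; origin under the bay. The deck is clear to y = +75 and to y = -82 mm, where a white roll housing 34 mm high stands. More than 30 N from the robot itself damages it. On its carriage, by the carriage's zero: black hood 46 mm wide, edge at x -31, underside 12, top 15 mm above the floor.
- cell_heel (a point): Middle of the lower edge of its latch end (x = +34 mm, at the underside). By the carriage's zero a fitted battery lies flat, contact end at x -34 under the hood, latch end at x +34 against a fixed stop (upright for 3 mm, then leaning back to x +36, 7.5 mm up).
- cell_toe (a point): Middle of the lower edge of its contact end (x = -34 mm, at the underside). It goes in tilted, latch end up (some 23 degrees, to clear the catch): this end set on the floor well clear of the hood (x about -20 of the bay), pushed to -x under the hood until the contact gives some 5 mm (the foot's upper edge meets it first), then the latch end swung down and pressed home.
- contact (a joint): Travel of the sprung copper contact (1 to 7 mm above the floor, face at x -30 of the carriage when out) towards -x, in m: 0 out, 0.010 fully in, and overstrained beyond 0.008; 1.8 N at first, then 1.3 N per mm. About 0.004 behind a fitted battery.
- pad (a joint): How far the cushioned bay floor is pressed in, in m: 0 at rest, 1 mm for each 12 N; overstrained beyond 0.002.
- catch (a joint): Travel of the sprung orange catch (20 mm wide, top 18.5 mm above the floor) towards +x, in m: 0 at rest, 0.006 fully back; 3 N, then 1.5 N per mm. At rest its nose is at carriage x +31, underside 9.4 mm above the floor, steep ramp on top. The latch foot pressed down (some 8 to 18 N) drives it back 3 mm; then it snaps over the foot.
Mind the look-alikes: they are no part of the job. Leave any pink or purple look-alike of the cell alone.

How it is judged (in metres and radians):
On the way, in this order (a step that is already met when the one before it is completed fails the run):
1. the contact end is on the bay floor, pushed in under the hood against the sprung contact, with the latch end still up (x of cell_toe in the frame of bay below -0.023 m and z of cell_toe in the frame of bay between -0.004 and 0.005 m and value of joint contact above 0.0015 m and z of cell_heel in the frame of bay above 0.005 m), for 0.1 s.
2. the latch end is down under the catch (z of cell_toe in the frame of bay between -0.003 and 0.003 m and z of cell_heel in the frame of bay between -0.003 and 0.003 m and x of cell_heel in the frame of bay between 0.025 and 0.043 m and y of cell_heel in the frame of bay between -0.005 and 0.005 m and angle between the x axis of cell and the x axis of printer, either way round below 0.12 rad and value of joint contact between 0.002 and 0.006 m and value of joint catch below 0.0015 m), for 0.2 s.
At the end, for the whole second after the job is handed in: The charged battery lies in the bay: both ends within 3 mm of the floor, latch end at bay x 25 to 43 mm and within 5 mm of the middle line, length within 0.12 rad of the bay's, contact pushed in 2 to 6 mm, catch back within 1.5 mm of rest (all of step 2); the robot touches nothing.
It fails at once if the cushioned bay floor pressed in by more than 2 mm (value of joint pad above 0.002 m).
It fails at once if the sprung contact driven in by more than 8 mm (value of joint contact above 0.008 m).
It fails at once if more than 30 N between robot and printer (contact force between any of the arm, the fingers and printer above 30 N).
It fails at once if the spent battery shifted by more than 15 mm (distance of spent_center from where it was at the start of the episode above 0.015 m).
It fails at once if something else on the counter shifted by more than 30 mm (distance of any of wheel, wedge, wedge2, honey, oil, tub from where it was at the start of the episode above 0.03 m).
It also fails if it takes over 58 s, if anything falls off the work surface, if the arm or the gripper's body presses on something with over 40 N, if the wrist force passes 120 N, or if a joint passes its speed limit or range.

ROBOT

A 6-joint arm with a two-finger parallel gripper is mounted at the origin on the work surface. World frame = base frame: x ahead of the robot, y to its left, z up, the work surface at z = 0. Lengths are in mm, angles in degrees, forces in N, time in s.
With the tool pointing down it reaches from about 350 to 850 mm from the base axis. Payload 8.1 kg.
Tool frame: the origin (TCP) lies at the very end of the fingers, on their centre line; the grasp point (between the pads) lies 19 mm behind it (r.grip_depth is the distance from the TCP to the grasp point, in mm); y points along the fingers, z is the direction in which the jaws open and shut, and the axes are right-handed (so a half turn about y gives the same grasp; the last joint's range is limited). The gripper opens to 85 mm and grips with 20 to 120 N. Pads are 22 mm wide; open, the fingers measure 114 mm over their backs; the gripper's body (76 mm by 85 mm) begins 54 mm behind the grasp point. The pads swing forward as they close: fully open they stand 13 mm farther back than shut.
Start: joints at [-73.419, 7.471, 85.268, -0, 87.261, -4.893], TCP at [219.672, -558.345, 198.592] pointing down, gripper open.
Joint ranges: [-169.43, 169.43], [-51.17, 129.36], [1.28, 143.12], [-76.62, 256.62], [0, 156.53], [-152.29, 152.29]. Speed limits (degrees/s): [136.94, 136.94, 159.86, 180, 180, 180].

INTERFACE

Orientations are given as [roll, pitch, yaw] about the fixed x, y, z axes, in that order (R = Rz(yaw) Ry(pitch) Rx(roll)).
In Python, from bench import readout, eyes, r gives the robot as it stands. The module is installed in compiled form; this text tells all that it offers.
- The arm moves only by the tool move_arm, never from a script. Its argument "motion" is text: rows parted by semicolons, each of 6 numbers parted by spaces: the shift along the world's x, y, z in cm, then the turn, a rotation vector about the world's x, y, z in degrees. A call has 1 to 10 rows; each row is the pose to reach, as a shift and turn from the pose commanded when the call began; what a row does not reach only later rows make up. A row lasts 1/12 s, in which the tool goes at most 41.7 mm and 7.16 degrees, less where a joint would pass 70% of its speed; a pose out of reach is approached as far as the arm can. A call with a gripper value outside its range is refused whole. "fingers" is the finger opening in cm, from 0 to 8.54, set as the call begins (left out, the last holds). The fingers move at their own pace and stop on an object; "squeeze" is the grip in N (left out, the last holds). Time passes only in rows, so rows that repeat a pose let the fingers close. It gives the time, the measured TCP pose, the force and the opening at its end, in the units of the state.
- readout.sense(): the state, without advancing time (a new reading comes with each control period).
- eyes.snapshot(name): name is "scene" or "top" or "wrist"; returns a dict with "image" (480x640x3 uint8, blue, green, red), "fx", "fy", "cx", "cy" (pixels), "world_to_cam" (4x4, takes a point from world to camera coordinates). Camera axes: x right, y down, z forward; pixel columns grow to the right and rows downward; lengths in mm; the calibration is good to about 2 mm. A picture is of the moment at which its call begins. There is no depth.
- r.hand_in(): hands the job in, once; it reports no verdict.
The state is a dict: "time": time; "joint_pos": joint angles; "qd": joint speeds; "joint_efforts": joint torques, N m; "tool_pos": TCP position; "tcp_rot": TCP orientation; "ft_force": force on the tool from outside, world axes, zero at the start; "wrist_torque": the same for the moment, N m; "finger_gap": finger opening in mm.
Only numpy, scipy, OpenCV 4.12 (cv2) and the standard library are available. Lean on these libraries where they do the work, as an engineer would, in place of code of your own. Each camera call takes 0.05 s, during which the arm holds its last target. There are 200 camera calls.

## Working session

There is one attempt and no reset: what is moved stays moved. The work goes in short steps, Python scripts to look and compute and a tool call to move; the robot and the scene stay as the last step left them, time stands still between calls to the robot, and variables do not carry over. Pictures are saved under pics/ and viewed, about 8 in all and at most 12, crops included, and the job is handed in when it is done.

Besides the shell and the picture viewer there is one more tool, called after "Emit:" as name(argument=value, ...) on one line, values as JSON. move_arm: Moves the arm, as the interface text tells. Its arguments: {"type":"object","properties":{"motion":{"type":"string"},"fingers":{"type":"number"},"squeeze":{"type":"number"}},"required":["motion"]}

```bash
mkdir -p pics
cat > h.py <<'E'
from bench import readout, eyes, r
import numpy as np, cv2
def snap(n):
    s=eyes.snapshot(n); return s
def ray(s,u,v):
    M=np.array(s["world_to_cam"]); R=M[:3,:3]; t=M[:3,3]
    d=R.T@np.array([(u-s["cx"])/s["fx"],(v-s["cy"])/s["fy"],1.]); return -R.T@t,d
def onz(s,u,v,z):
    o,d=ray(s,u,v); return o+d*(z-o[2])/d[2]
def proj(s,p):
    M=np.array(s["world_to_cam"]); q=M[:3,:3]@np.array(p,float)+M[:3,3]
    return np.array([s["fx"]*q[0]/q[2]+s["cx"],s["fy"]*q[1]/q[2]+s["cy"]])
def blobs(s,lo,hi,amin=60):
    hsv=cv2.cvtColor(s["image"],cv2.COLOR_BGR2HSV); m=cv2.inRange(hsv,np.array(lo),np.array(hi))
    cs,_=cv2.findContours(m,cv2.RETR_EXTERNAL,cv2.CHAIN_APPROX_NONE)
    return sorted([c for c in cs if cv2.contourArea(c)>amin],key=cv2.contourArea,reverse=True)
E
python3 - <<'E'
from h import *
print(readout.sense())
for n in("top","scene"):
    s=snap(n); cv2.imwrite(f"pics/{n}0.png",s["image"]); print(n,s["fx"],np.round(ray(s,320,240),2))
E
```

```text
{'time': 0.0, 'joint_pos': array([-7.34206939e+01,  7.51492821e+00,  8.53296038e+01, -2.28632187e-03,
        8.72594080e+01, -4.89401383e+00]), 'qd': array([-0.06903722, -0.00067511,  0.15546893,  0.00886274, -0.01328848,
        0.00338111]), 'joint_efforts': array([ 1.77771162e-04, -5.69390130e+01, -5.00552917e+01,  3.70682301e-04,
        1.50820351e-02, -1.56540057e-05]), 'tool_pos': array([ 219.4661914 , -557.77893032,  197.54322673]), 'tcp_rot': array([-9.01037560e+01,  6.59223866e-03, -1.58526575e+02]), 'ft_force': array([ 0.40583736, -0.59464073, -0.50373787]), 'wrist_torque': array([-0.0287133 ,  0.05315258,  0.04098219]), 'finger_gap': 85.17045452769982}
top 520.3969156463163 [[ 4.55690e+02  1.32950e+02  1.07934e+03]
 [ 8.00000e-02 -1.00000e-02 -1.00000e+00]]
scene 501.6412743294353 [[ 9.0266e+02 -7.4340e+01  7.6307e+02]
 [-4.6000e-01  2.5000e-01 -8.5000e-01]]
```

View pics/top0.png

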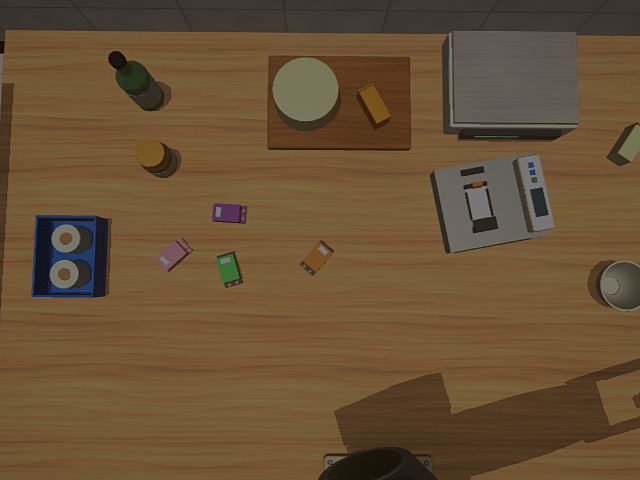

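View pics/scene0.png

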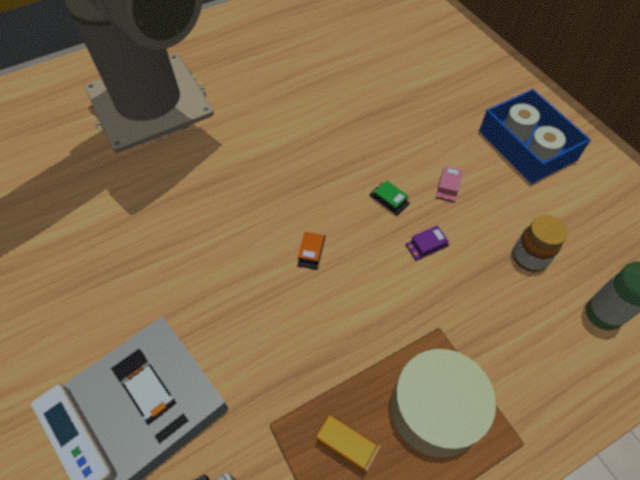

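The top view shows the charged green cell at about (229,269), the spent orange one at (317,257) and the printer bay at (479,205), with its hood at (485,226) and catch at (478,184). The white patch on the green cell is on its far side, so its contact end faces the robot.

Run:
```python
from h import *
R0=None
for n in("top","scene"):
    s=snap(n); 
    print(n)
    for nm,lo,hi,z in(("green",(45,120,50),(75,255,255),24),("orange",(3,150,90),(16,255,255),None),("pad",(0,0,140),(180,60,255),45)):
        for c in blobs(s,lo,hi,25)[:7]:
            (u,v),wh,a=cv2.minAreaRect(c)
            if nm=="green" or nm=="pad":
                box=cv2.boxPoints(((u,v),wh,a)); P=np.array([onz(s,*p,z)[:2] for p in box])
                e=P[1]-P[0],P[2]-P[1]; L=[np.linalg.norm(x) for x in e]; k=int(np.argmax(L))
                print(nm,np.round([u,v]),"ctr",np.round(P.mean(0),1),"len",np.round(L,1),"yaw",np.round(np.degrees(np.arctan2(e[k][1],e[k][0]))%180,1))
            else: print(nm,np.round([u,v]),np.round(onz(s,u,v,45+10)[:2],1),np.round(wh,1))
s=snap("top"); cv2.imwrite("pics/c1.png",cv2.resize(s["image"][145:260,420:560],None,fx=5,fy=5,interpolation=cv2.INTER_CUBIC))
```

```text
top
green [228. 268.] ctr [479.  304.2] len [36.5 51.9] yaw 15.8
orange [338. 137.] [742.1  83.2] [142.1  18.8]
orange [370.  82.] [858.1  18.8] [25. 76.]
orange [360.  62.] [899.8  38. ] [91. 11.]
orange [317. 256.] [503.1 124.2] [18.3 25.5]
orange [352. 112.] [794.9  54.7] [33.2 17.5]
orange [278. 114.] [790.  204.4] [27. 18.]
orange [398. 114.] [792.1 -37.6] [24. 15.]
scene
green [391. 194.] ctr [479.  302.8] len [39.  58.2] yaw 16.4
green [ 76. 451.] ctr [ 633.8 -318.9] len [8.1 7.5] yaw 101.0
orange [395. 438.] [837.8  68.5] [148.2 214.6]
orange [311. 246.] [520.8 113.5] [22.1 27.9]
orange [158. 409.] [ 647. -195.] [ 5.6 15. ]
pad [446. 398.] ctr [825.1 162.7] len [140.7 141.1] yaw 9.8
pad [152. 409.] ctr [ 637.1 -201. ] len [164.8 118.1] yaw 103.9
pad [ 68. 438.] ctr [ 615.4 -316.9] len [ 48.4 156.1] yaw 10.6
pad [601. 452.] ctr [984.3 298.6] len [102.9  71.5] yaw 60.6
pad [183.  89.] ctr [49.7 68. ] len [ 63.1 183.6] yaw 0.4
pad [550. 137.] ctr [528.8 630.3] len [55.9 53. ] yaw 60.1
pad [524. 114.] ctr [457.2 631.2] len [53.9 53.5] yaw 60.1
```

View pics/c1.png

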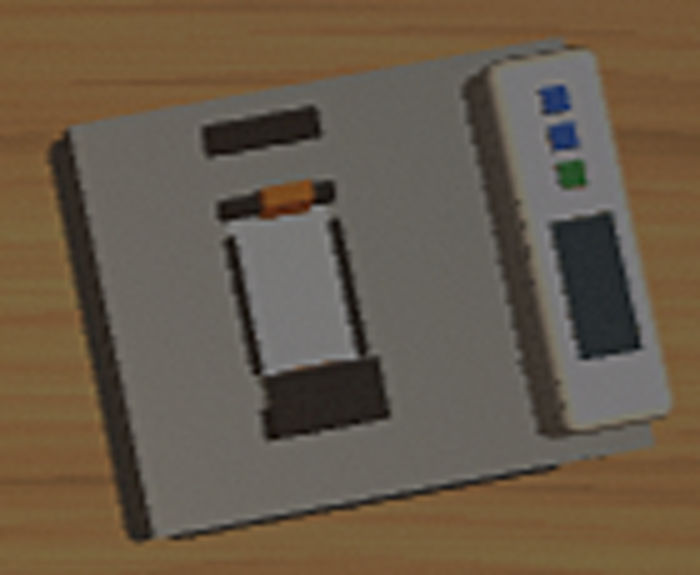

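The crop shows the bay with its two side walls, the hood in front and the orange catch behind, at a yaw of about 10°. I'll pass over the bay first and take a close wrist-camera look.

Emit:
move_arm(motion="2 2 0.3 0 0 -1; 4 4 0.6 0 0 -2; 7 7 1 0 0 -3; 10 10 1.5 0 0 -4; 13 13 2 0 0 -5; 16 16 2 0 0 -6; 19 18.5 2 0 0 -7; 22 21 2 0 0 -8; 25 24 2 0 0 -9; 28 27 2 0 0 -10")

```text
time: 1.08
tool_pos: [499.8, -287.8, 218.6]
tcp_rot: [-90.0, 0.0, -168.6]
ft_force: [1.5, -0.4, 0.1]
finger_gap: 85.1
```

Emit:
move_arm(motion="2.5 2.5 0 0 0 -0.5; 5 5 0 0 0 -1; 7.5 7.5 0 0 0 -1; 9 9 0 0 0 -1; 10 9.3 0 0 0 -1; 10 9.3 0 0 0 -1; 10 9.3 0 0 0 -1")

```text
time: 1.67
tool_pos: [598.6, -196.1, 218.1]
tcp_rot: [-90.0, -0.0, -169.5]
ft_force: [-0.5, 0.5, 0.2]
finger_gap: 85.0
```

Run:
```python
from h import *
q=readout.sense(); print(q["time"],q["tool_pos"],q["tcp_rot"],q["joint_pos"],q["ft_force"])
s=snap("wrist"); cv2.imwrite("pics/w1.png",s["image"]); print(s["fx"],np.round(ray(s,320,240),2))
```

```text
1.6667 [ 598.57735636 -196.09595386  218.12772414] [-9.00127193e+01 -4.79971148e-02 -1.69462384e+02] [-2.27914530e+01  1.17222112e+01  7.85133339e+01 -1.57445666e-02
  8.98115464e+01  5.66709949e+01] [-0.5271557   0.52375569  0.16285709]
363.87757867050163 [[ 6.7831e+02 -1.8166e+02  3.9496e+02]
 [-3.2000e-01 -7.0000e-02 -9.4000e-01]]
```

View pics/w1.png

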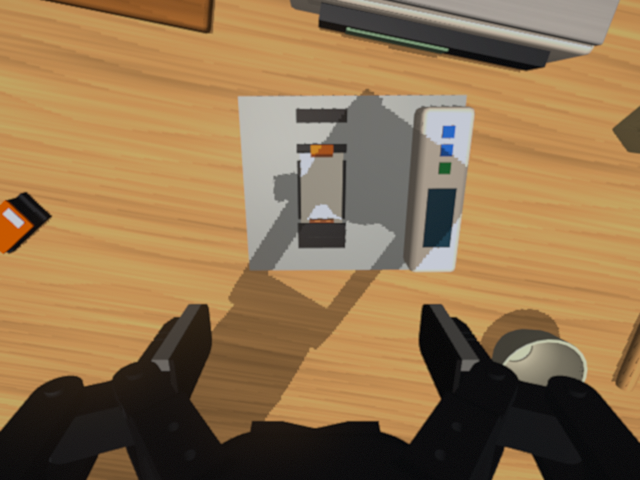

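The wrist view shows the bay at about (322,188), the hood at (322,233), the catch at (322,150), and the side walls at u≈300 and u≈345. An enlarged crop will give the edges.

Run:
```python
from h import *
s=snap("wrist"); im=s["image"]; cv2.imwrite("pics/w2.png",cv2.resize(im[138:255,280:365],None,fx=5,fy=5,interpolation=cv2.INTER_NEAREST))
g=cv2.cvtColor(im,cv2.COLOR_BGR2GRAY)
for u in (298,299,300,301,342,343,344,345,346): print(u,g[145:255,u].tolist()) if u in(300,344) else 0
print("row190",list(enumerate(g[190,290:355].tolist(),290)))
print("row240",list(enumerate(g[240,290:355].tolist(),290)))
print("col335",list(enumerate(g[140:255,335].tolist(),140)))
# deck outline corners
for p in((238,97),(466,96),(248,270),(298,147)): print(p,onz(s,*p,45)[:2])
```

```text
300 [60, 65, 66, 66, 61, 49, 70, 141, 195, 202, 199, 200, 198, 193, 178, 170, 171, 171, 173, 176, 177, 175, 161, 143, 151, 168, 171, 170, 169, 169, 154, 130, 122, 123, 123, 124, 122, 123, 122, 121, 120, 120, 120, 121, 120, 121, 120, 120, 120, 120, 120, 118, 111, 100, 98, 98, 98, 99, 98, 98, 99, 98, 98, 97, 91, 83, 82, 82, 82, 82, 81, 82, 90, 111, 128, 129, 113, 74, 43, 39, 41, 41, 42, 43, 42, 46, 49, 50, 52, 52, 55, 56, 52, 50, 50, 51, 51, 50, 50, 48, 46, 63, 119, 164, 170, 168, 167, 167, 166, 167]
344 [38, 39, 38, 39, 36, 35, 53, 87, 110, 113, 111, 112, 110, 103, 77, 45, 39, 43, 45, 44, 46, 45, 46, 45, 45, 47, 45, 44, 46, 47, 51, 52, 51, 50, 52, 51, 51, 51, 51, 51, 52, 54, 57, 57, 58, 58, 58, 58, 57, 58, 56, 57, 57, 59, 61, 66, 67, 66, 66, 66, 66, 67, 66, 65, 67, 67, 71, 77, 78, 77, 77, 76, 81, 94, 107, 107, 92, 72, 71, 75, 80, 82, 84, 78, 65, 62, 70, 80, 82, 82, 82, 85, 92, 89, 74, 78, 91, 100, 102, 100, 100, 112, 142, 165, 168, 167, 167, 166, 166, 166]
row190 [(290, 109), (291, 108), (292, 108), (293, 109), (294, 111), (295, 107), (296, 88), (297, 58), (298, 39), (299, 65), (300, 
[... 2205 characters left out ...]
(208, 144), (209, 143), (210, 143), (211, 143), (212, 143), (213, 152), (214, 168), (215, 183), (216, 196), (217, 181), (218, 150), (219, 142), (220, 142), (221, 120), (222, 68), (223, 43), (224, 49), (225, 50), (226, 50), (227, 49), (228, 49), (229, 50), (230, 51), (231, 50), (232, 50), (233, 49), (234, 49), (235, 50), (236, 49), (237, 49), (238, 49), (239, 47), (240, 48), (241, 49), (242, 49), (243, 48), (244, 48), (245, 46), (246, 70), (247, 125), (248, 164), (249, 169), (250, 166), (251, 167), (252, 167), (253, 166), (254, 166)]
(238, 97) [ 678.56118728 -111.85632048]
(466, 96) [ 716.55952131 -313.62595781]
(248, 270) [ 511.31016873 -141.75726912]
(298, 147) [ 644.98179578 -172.34590067]
```

View pics/w2.png

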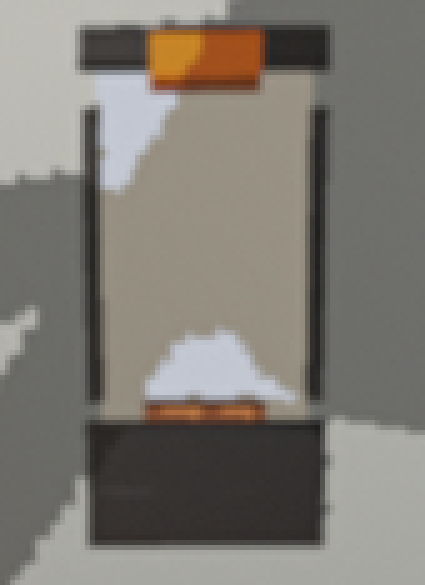

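```bash
cat >> h.py <<'E'
YAW=10.1
ex=np.array([np.cos(np.radians(YAW)),np.sin(np.radians(YAW))]); ey=np.array([-ex[1],ex[0]])
E
python3 - <<'E'
from h import *
s=snap("wrist")
f=lambda u,v,z:onz(s,u,v,z)[:2]
a=f(298.3,159.4,48);b=f(344,159.4,48);c=f(298.3,218.4,51);d=f(343.5,218.4,51)
print(a,b,c,d,"len",np.linalg.norm(a-c),np.linalg.norm(a-b), "yaw",np.degrees(np.arctan2(*(a-c)[::-1])),np.degrees(np.arctan2(*(b-d)[::-1])))
B=(a+b+c+d)/4; print("bay",B)
for nm,p in(("hood edge",f(322,221.9,60)),("hood back",f(321.5,246.7,60)),("hood L",f(297.3,240,60)),("hood R",f(344.6,240,60)),("contact top",f(320,218.4,52)),("catch nose",f(322,155.6,57)),("stop L",f(296,150,52)),("stop R",f(346,150,52)),("deck+",(f(238,97,45)+f(248,270,45))/2),("deckR",f(466,96,45))): print(nm,np.round([(p-B)@ex,(p-B)@ey],1))
E
```

```text
[ 633.91020958 -174.99449301] [ 641.66711376 -217.31751331] [ 577.85197663 -184.57015237] [ 585.86134543 -228.28125905] len 56.87019195586027 43.02798634878429 yaw 9.693495442992713 11.11491719271055
bay [ 609.82266135 -201.29085443]
hood edge [-29.3  -1.1]
hood back [-54.8  -0.9]
hood L [-47.9  22.8]
hood R [-47.7 -23.3]
contact top [-28.2   0.8]
catch nose [32.9 -0.4]
stop L [37.4 23.5]
stop R [ 37.6 -22.6]
deck+ [-1.8 75.6]
deckR [  85.1 -129.8]
```

Bay centre is about (610, −201) with yaw 10.1°, and the carriage sits about +1.8 mm from it by three features. Next, over to the cell.

Emit:
move_arm(motion="-0.5 2 0 0 0 0.5; -1 5 0 0 0 1; -2 9 0 0 0 1.5; -3 13 0 0 0 2; -4 17 0 0 0 2.5; -5 21 0 0 0 3; -6 25 0 0 0 3.5; -7 29 0 0 0 4; -8 33 0 0 0 4.5; -9 37 0 0 0 5")

```text
time: 2.65
tool_pos: [507.8, 174.3, 219.0]
tcp_rot: [-90.0, 0.1, -164.6]
ft_force: [1.0, 0.9, -1.3]
finger_gap: 85.5
```

Emit:
move_arm(motion="-0.5 3.5 0 0 0 0.5; -1 7 -1 0 0 0.5; -1.5 10 -3 0 0 0.5; -2 12 -5 0 0 0.5; -2.1 13 -7 0 0 0.5; -2.1 13.2 -8 0 0 0.5; -2.1 13.2 -8 0 0 0.5; -2.1 13.2 -8 0 0 0.5; -2.1 13.2 -8 0 0 0.5")

```text
time: 3.4
tool_pos: [488.8, 304.7, 140.2]
tcp_rot: [-90.0, 0.1, -164.1]
ft_force: [-0.4, -0.4, 1.0]
finger_gap: 85.3
```

```bash
cat > look.py <<'E'
from h import *
import sys
q=readout.sense(); print(q["time"],np.round(q["tool_pos"],2),np.round(q["tcp_rot"],2),q["joint_pos"].round(1),q["ft_force"].round(2),q["finger_gap"])
s=snap("wrist"); cv2.imwrite("pics/%s.png"%sys.argv[1],s["image"])
c=blobs(s,(45,100,40),(80,255,255))[0]
box=cv2.boxPoints(cv2.minAreaRect(c)); P=np.array([onz(s,*p,24)[:2] for p in box]); print(P.round(1))
e=P[1]-P[0],P[2]-P[1];L=[np.linalg.norm(x) for x in e];k=int(np.argmax(L))
print("ctr",P.mean(0).round(1),np.round(L,1),"yaw",np.degrees(np.arctan2(e[k][1],e[k][0]))%180)
E
python3 look.py w3
```

```text
3.4 [488.83 304.66 140.22] [-9.0000e+01  1.2000e-01 -1.6412e+02] [ 26.8   5.6  93.4  -0.   80.9 101. ] [-0.43 -0.43  1.04] 85.32097547500898
[[499.  329.2]
 [508.6 295.3]
 [457.9 280.1]
 [447.8 315.9]]
ctr [478.3 305.1] [35.3 52.9] yaw 16.68267488954828
```

View pics/w3.png

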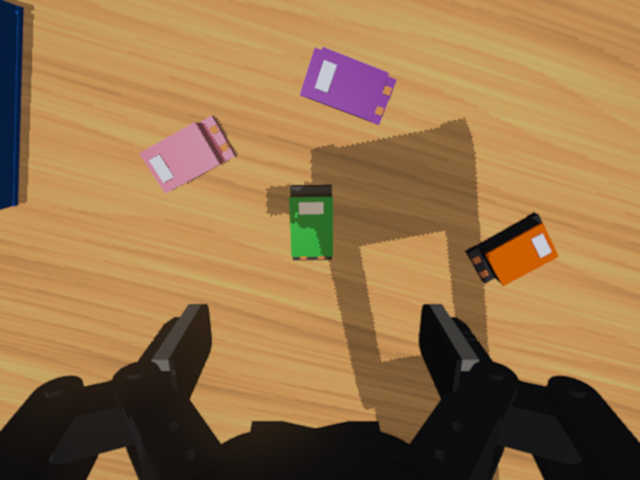

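The wrist view shows the green cell at (311,225) with its patch at the top (far, latch end) and its copper pads at v≈258. The pink, purple and orange cells are clear of the fingers, so I'll descend and grasp at cell x ≈ +12.

Emit:
move_arm(motion="-0.05 0.2 -2 0 0 0; -0.1 0.3 -5 0 0 0; -0.1 0.3 -8 0 0 0; -0.1 0.3 -10.5 0 0 0; -0.1 0.3 -12 0 0 0; -0.1 0.3 -12.7 0 0 0; -0.1 0.3 -13.1 0 0 0; -0.1 0.3 -13.1 0 0 0; -0.1 0.3 -13.1 0 0 0")

```text
time: 4.2
tool_pos: [488.0, 309.0, 9.3]
tcp_rot: [-90.0, 0.1, -164.0]
ft_force: [0.2, -0.6, 0.3]
finger_gap: 85.6
```

Emit:
move_arm(motion="0 0 0 0 0 0; 0 0 0 0 0 0; 0 0 0 0 0 0; 0 0 0 0 0 0; 0 0 0 0 0 0; 0 0 0 0 0 0; 0 0 0 0 0 0; 0 0 0 0 0 0", fingers=2, squeeze=60)

```text
time: 4.87
tool_pos: [486.5, 308.6, 7.5]
tcp_rot: [-90.0, -0.0, -164.0]
ft_force: [1.1, 0.2, 0.4]
finger_gap: 20.0
```

```bash
python3 look.py w4
```

```text
4.8667 [486.53 308.57   7.54] [-9.0000e+01 -1.0000e-02 -1.6402e+02] [ 27.3  13.8  99.1  -0.   67.2 101.3] [1.05 0.22 0.36] 19.969476647912224
[[498.8 329.4]
 [508.6 295.3]
 [458.1 279. ]
 [447.5 316.5]]
ctr [478.2 305. ] [35.5 53. ] yaw 17.875812925918922
```

View pics/w4.png

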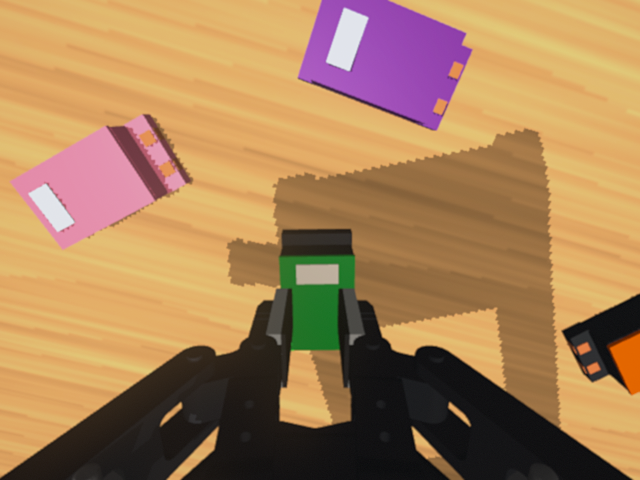

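The wrist view shows the fingers shut to 20 mm and overlapping the green top, at (290..343, 290), so the cell isn't between the pads. I'll project known points into this view to find where the fingertips really are.

Run:
```python
from h import *
q=readout.sense(); s=snap("wrist"); T=q["tool_pos"]; a=np.radians(16)
j=np.array([-np.sin(a),np.cos(a),0]); d=np.array([np.cos(a),np.sin(a),0])
print("cam",ray(s,320,240))
for up in(0,10,19,30,40):
    print(up,[proj(s,T+np.array([0,0,up])+j*k+d*m).round() for k in(-10,10) for m in (11,-11)])
print(r.grip_depth,[x for x in dir(r) if x[0]!='_'])
for n in("scene","top"):
    s=snap(n); u,v=proj(s,T).astype(int); print(n,u,v,blobs(s,(45,100,40),(80,255,255),20)[0].mean(0))
    cv2.imwrite(f"pics/{n}5.png",cv2.resize(s["image"][max(v-60,0):v+60,u-70:u+70],None,fx=5,fy=5))
```

```text
cam (array([564.3691711 , 330.54746367, 184.41899668]), array([-0.31452784, -0.10490956, -0.94367709]))
0 [array([333., 254.]), array([333., 292.]), array([295., 254.]), array([296., 292.])]
10 [array([334., 261.]), array([334., 301.]), array([294., 261.]), array([295., 301.])]
19 [array([335., 269.]), array([335., 310.]), array([293., 269.]), array([294., 310.])]
30 [array([337., 279.]), array([336., 322.]), array([292., 279.]), array([293., 322.])]
40 [array([338., 289.]), array([337., 335.]), array([290., 289.]), array([291., 335.])]
18.700000000000003 ['PlanningError', 'grip_depth', 'hand_in']
scene 394 200 [[392.13131313 196.        ]]
top 226 264 [[132.3375  78.2   ]]
```

View pics/scene5.png

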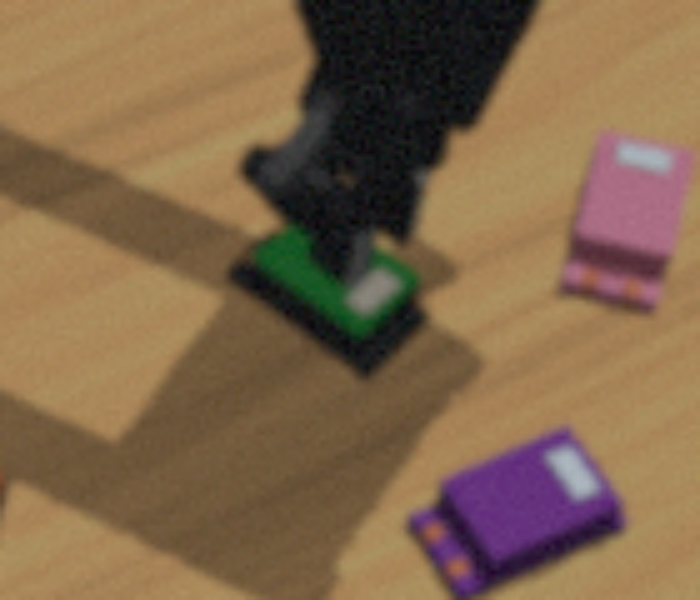

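The scene view shows the closed fingertips at (350,270) in the crop, standing on or just above the cell's top. The tips are therefore well behind the reported TCP, and a gentle touch on the top will give the true offset.

Emit:
move_arm(motion="0 0 -0.1 0 0 0; 0 0 -0.2 0 0 0; 0 0 -0.3 0 0 0; 0 0 -0.3 0 0 0")

```text
time: 5.4
tool_pos: [486.4, 308.4, 4.2]
tcp_rot: [-90.0, -0.0, -164.0]
ft_force: [0.6, -0.3, 0.0]
finger_gap: 20.2
```

Run:
```python
from h import *
q=readout.sense(); print({k:np.round(v,2) for k,v in q.items()})
s=snap("scene")
T=q["tool_pos"]
for up in (0,10,20,30): print(up,proj(s,T+[0,0,up]))
```

```text
{'time': np.float64(5.4), 'joint_pos': array([ 27.28,  14.02,  99.17,  -0.  ,  66.85, 101.31]), 'qd': array([-0.01, -0.07, -0.13, -0.12,  0.25, -0.01]), 'joint_efforts': array([-1.000e-02, -5.712e+01, -4.443e+01,  0.000e+00, -7.000e-02,
       -0.000e+00]), 'tool_pos': array([486.35, 308.43,   4.21]), 'tcp_rot': array([-8.9990e+01, -3.0000e-02, -1.6403e+02]), 'ft_force': array([ 0.58, -0.26,  0.05]), 'wrist_torque': array([-0.  , -0.01, -0.02]), 'finger_gap': np.float64(20.18)}
0 [394.19619747 201.47660899]
10 [394.82043274 198.28126467]
20 [395.45624029 195.026684  ]
30 [396.10394493 191.71120435]
```

Emit:
move_arm(motion="0 0 -0.1 0 0 0; 0 0 -0.2 0 0 0; 0 0 -0.3 0 0 0; 0 0 -0.4 0 0 0; 0 0 -0.4 0 0 0")

```text
time: 5.87
tool_pos: [486.4, 308.5, 0.2]
tcp_rot: [-90.0, -0.0, -164.0]
ft_force: [0.9, -0.6, 0.3]
finger_gap: 19.9
```

Emit:
move_arm(motion="0 0 -0.1 0 0 0; 0 0 -0.2 0 0 0; 0 0 -0.3 0 0 0; 0 0 -0.3 0 0 0")

```text
time: 6.2
tool_pos: [486.4, 308.5, -2.7]
tcp_rot: [-90.0, -0.0, -164.0]
ft_force: [-0.1, -0.9, -0.0]
finger_gap: 20.0
```

Run:
```python
from h import *
s=snap("scene"); a=cv2.resize(s["image"][130:230,345:445],(400,400),interpolation=cv2.INTER_CUBIC)
w=snap("wrist"); b=cv2.resize(w["image"][200:440,200:440],(400,400),interpolation=cv2.INTER_CUBIC)
cv2.imwrite("pics/x6.png",np.hstack([a,b]))
c=blobs(w,(45,100,40),(80,255,255))[0]; print(cv2.minAreaRect(c), c[:,0].min(0),c[:,0].max(0))
for u,v in(c[c[:,0,1].argmin(),0],c[c[:,0,1].argmax(),0]): print(onz(w,u,v,24))
```

```text
((316.5, 312.0), (100.0, 79.0), 90.0) [277 262] [356 362]
[506.16421968 304.00831594  24.        ]
[448.92959127 310.2433342   24.        ]
```

View pics/x6.png

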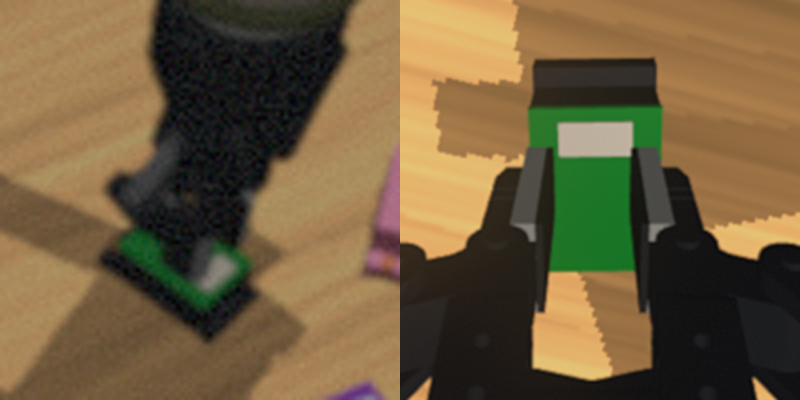

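The tips (right crop, 548..632, y≈148) still float over the green top. I'll keep feeling downward.

Emit:
move_arm(motion="0 0 -0.1 0 0 0; 0 0 -0.2 0 0 0; 0 0 -0.3 0 0 0; 0 0 -0.4 0 0 0; 0 0 -0.4 0 0 0")

```text
time: 6.72
tool_pos: [486.4, 308.5, -6.7]
tcp_rot: [-90.0, -0.0, -164.0]
ft_force: [-0.6, -0.1, -0.2]
finger_gap: 19.8
```

Run:
```python
from h import *
q=readout.sense(); print(q["tool_pos"],q["ft_force"],q["wrist_torque"])
for n in("wrist","top"):
    w=snap(n);c=blobs(w,(45,100,40),(80,255,255),20)[0]; print(n,c[:,0].min(0),c[:,0].max(0))
    p=[proj(w,q["tool_pos"]+[0,0,u]).round(1) for u in(0,20)];print(p)
# where does tool_pos sit relative to cam: predicted cam->tool
```

```text
[486.38153011 308.48095917  -6.73893178] [-0.55629869 -0.12935338 -0.17950704] [-0.04087807 -0.07247571 -0.03765177]
wrist [276 266] [357 367]
[array([314.3, 273.4]), array([314.2, 290.8])]
top [120  62] [144  89]
[array([228.1, 264.9]), array([226.5, 264.6])]
```

Emit:
move_arm(motion="0 0 -0.1 0 0 0; 0 0 -0.2 0 0 0; 0 0 -0.3 0 0 0; 0 0 -0.4 0 0 0; 0 0 -0.4 0 0 0")

```text
time: 7.23
tool_pos: [486.8, 308.7, -8.5]
tcp_rot: [-90.0, 0.0, -164.0]
ft_force: [-7.8, -4.4, 17.2]
finger_gap: 20.1
```

Emit:
move_arm(motion="0 0 -0.1 0 0 0; 0 0 -0.2 0 0 0; 0 0 -0.2 0 0 0")

```text
time: 7.48
tool_pos: [487.1, 308.9, -8.6]
tcp_rot: [-90.0, 0.0, -164.0]
ft_force: [-14.4, -7.3, 33.8]
finger_gap: 20.1
```

The tips touched the top at TCP z ≈ −8, so at this gap they sit about 32 mm behind the reported TCP, and about 34 mm at a 36 mm gap. I'll lift, open, and go down to TCP z ≈ −25.

Emit:
move_arm(motion="0 0 1 0 0 0; 0 0 3 0 0 0; 0 0 3 0 0 0; 0 0 3 0 0 0; 0 0 3 0 0 0; 0 0 3 0 0 0; 0 0 3 0 0 0; 0 0 3 0 0 0; 0 0 3 0 0 0", fingers=7)

```text
time: 8.23
tool_pos: [486.2, 308.4, 16.9]
tcp_rot: [-90.0, -0.1, -164.0]
ft_force: [0.5, 0.5, 0.2]
finger_gap: 70.0
```

```bash
python3 look.py w7
```

```text
8.2333 [486.16 308.38  16.92] [-8.9990e+01 -6.0000e-02 -1.6402e+02] [ 27.3  13.   98.8   0.   68.2 101.3] [0.45 0.49 0.17] 70.00388480825973
[[499.1 329.2]
 [508.8 295.3]
 [458.6 279.2]
 [448.  316.3]]
ctr [478.6 305. ] [35.3 52.7] yaw 17.77860194126103
```

Emit:
move_arm(motion="0.1 0 -1 0 0 0; 0.2 -0.05 -2 0 0 0; 0.2 -0.05 -3 0 0 0; 0.2 -0.05 -3.8 0 0 0; 0.2 -0.05 -4.2 0 0 0; 0.2 -0.05 -4.2 0 0 0; 0.2 -0.05 -4.2 0 0 0")

```text
time: 8.87
tool_pos: [488.2, 307.9, -25.0]
tcp_rot: [-90.0, -0.1, -164.0]
ft_force: [0.0, 0.6, -0.4]
finger_gap: 70.6
```

Emit:
move_arm(motion="0 0 0 0 0 0; 0 0 0 0 0 0; 0 0 0 0 0 0; 0 0 0 0 0 0; 0 0 0 0 0 0; 0 0 0 0 0 0; 0 0 0 0 0 0; 0 0 0 0 0 0", fingers=2.8, squeeze=60)

```text
time: 9.53
tool_pos: [489.4, 308.5, -23.4]
tcp_rot: [-90.0, 0.1, -164.0]
ft_force: [0.8, -0.7, 5.6]
finger_gap: 34.4
```

Emit:
move_arm(motion="0 0 0.5 0 0 0; 0 0 1.5 0 0 0; 0 0 3 0 0 0; 0 0 5 0 0 0; 0 0 8 0 0 0; 0 0 11 0 0 0; 0 0 14 0 0 0; 0 0 16 0 0 0; 0 0 16 0 0 0; 0 0 16 0 0 0")

```text
time: 10.37
tool_pos: [489.6, 308.6, 137.7]
tcp_rot: [-90.0, 0.2, -164.0]
ft_force: [-0.4, -0.0, -3.0]
finger_gap: 34.8
```

Run:
```python
from h import *
q=readout.sense(); print(q["tool_pos"],q["tcp_rot"],q["ft_force"],q["wrist_torque"],q["finger_gap"])
w=snap("wrist"); cv2.imwrite("pics/w8.png",w["image"])
s=snap("scene"); t=q["tool_pos"]+[0,0,45]; u,v=proj(s,t).astype(int)
cv2.imwrite("pics/x8.png",np.hstack([cv2.resize(w["image"][200:440,200:440],(400,400)),cv2.resize(s["image"][v-45:v+55,u-50:u+50],(400,400),interpolation=cv2.INTER_CUBIC)]))
```

```text
[489.55359363 308.59874325 137.65331097] [ -90.0399545     0.19284826 -164.02492519] [-3.83003314e-01 -5.11148004e-04 -2.99655526e+00] [ 0.01036582 -0.00075552  0.0275367 ] 34.77944465784295
```

View pics/x8.png

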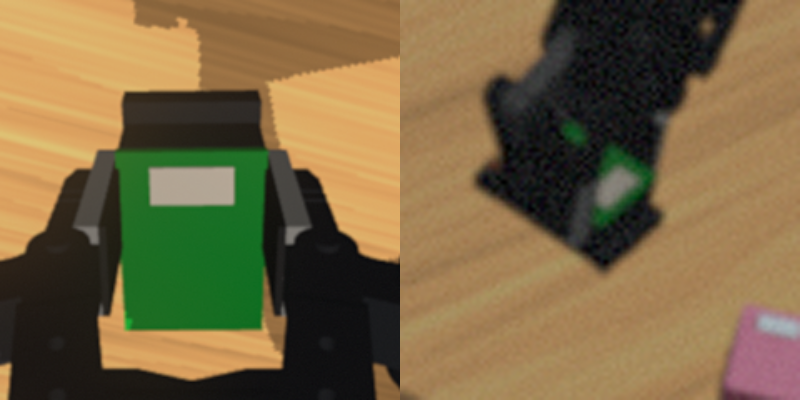

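The cell is held squarely between the pads. The left crop shows its green top at (118..268, 152..328), apparently level. I'll solve for its pose in the tool frame from the green rectangle's corners.

```bash
cat > pose.py <<'E'
from h import *
from scipy.spatial.transform import Rotation as Ro
def toolT(q): 
    return Ro.from_euler("xyz",q["tcp_rot"],degrees=True).as_matrix(),np.array(q["tool_pos"])
def cellpose():
    q=readout.sense(); w=snap("wrist"); c=blobs(w,(45,100,40),(80,255,255))[0][:,0].astype(float)
    pts=np.array([c[np.argmax(c@np.array(k))] for k in((-1,-1),(1,-1),(1,1),(-1,1))])+0*0.5
    pts+=np.array([[-.5,-.5],[.5,-.5],[.5,.5],[-.5,.5]])
    # cell frame: image up=+x(latch), left=+y
    obj=np.array([[28,18,24],[28,-18,24],[-24,-18,24],[-24,18,24]],float)
    K=np.array([[w["fx"],0,w["cx"]],[0,w["fy"],w["cy"]],[0,0,1]])
    ok,rv,tv=cv2.solvePnP(obj,pts,K,None,flags=cv2.SOLVEPNP_ITERATIVE)
    pr=cv2.projectPoints(obj,rv,tv,K,None)[0][:,0]
    M=np.array(w["world_to_cam"]);Rc=M[:3,:3].T@cv2.Rodrigues(rv)[0]; tc=M[:3,:3].T@(tv[:,0]-M[:3,3])
    return q,Rc,tc,np.abs(pr-pts).max(),pts
if __name__=="__main__":
    for _ in range(2):
        q,Rc,tc,e,pts=cellpose(); Rt,tt=toolT(q)
        print("err",e,pts.tolist()); print("cell origin",tc.round(1),"euler zyx",Ro.from_matrix(Rc).as_euler("ZYX",degrees=True).round(1))
        print("in tool",(Rt.T@(tc-tt)).round(1),"x-offset of tool in cell frame",(Rc.T@(tt-tc)).round(1))
E
python3 pose.py
```

```text
err 0.2802330520933083 [[269.5, 289.5], [360.5, 289.5], [356.5, 396.5], [274.5, 397.5]]
cell origin [474.6 303.6 158. ] euler zyx [16.1  0.9  0.3]
in tool [ 13.8 -23.6   0.3] x-offset of tool in cell frame [ 14.1   0.1 -23.4]
err 0.2802330520933083 [[269.5, 289.5], [360.5, 289.5], [356.5, 396.5], [274.5, 397.5]]
cell origin [474.3 303.4 157.3] euler zyx [16.1  1.   0.3]
in tool [ 13.7 -23.6   0.3] x-offset of tool in cell frame [ 14.1   0.1 -23.4]
```

Emit:
move_arm(motion="0.5 -2 0 0 0 0; 1.5 -5 0 0 0 -1; 3 -9 0 0 0 -1; 4 -13 0 0 0 -2; 5.5 -17 0 0 0 -2; 6.5 -21 0 0 0 -3; 8 -25 0 0 0 -4; 9.5 -29 0 0 0 -5; 10.5 -33 0 0 0 -6; 12 -37 0 0 0 -6")

```text
time: 11.4
tool_pos: [606.1, -60.3, 133.8]
tcp_rot: [-90.1, -0.2, -170.1]
ft_force: [0.5, 0.4, -1.4]
finger_gap: 34.4
```

Emit:
move_arm(motion="1 -3.5 0 0 0 0; 2 -7 0 0 0 0; 3 -10 0 0 0 0; 3.5 -12.3 0 0 0 0; 3.8 -13.3 0 0 0 0; 3.8 -13.3 0 0 0 0; 3.8 -13.3 0 0 0 0; 3.8 -13.3 0 0 0 0")

```text
time: 12.07
tool_pos: [644.7, -189.7, 134.7]
tcp_rot: [-90.1, -0.1, -170.0]
ft_force: [-0.8, 0.2, -0.9]
finger_gap: 34.6
```

```bash
cat > st.py <<'E'
from pose import *
B=np.array([609.8,-201.3])
q,Rc,tc,e,_=cellpose(); Rt,tt=toolT(q); Rb=Ro.from_euler("z",YAW,degrees=True).as_matrix()
tob=lambda p:(Rb.T@(np.array(p)-np.array([*B,45]))).round(1)
print("t",q["time"],"tool in bay",tob(tt),"rot",q["tcp_rot"].round(2),"F bay",(Rb.T@q["ft_force"]).round(2),"gap",q["finger_gap"])
print("err",e,"cell vis in bay zyx",Ro.from_matrix(Rb.T@Rc).as_euler("ZYX",degrees=True).round(1),"toe",tob(tc+Rc@[-34,0,0]),"heel",tob(tc+Rc@[34,0,0]))
Rk=Rt@np.array([[-1,0,0],[0,0,-1],[0,-1,0]],float) # cell axes from tool axes: x=-tx, y=-tz, z=-ty
o=tt-Rk@[13.5,0.1,-23.5]
print("kin: zyx",Ro.from_matrix(Rb.T@Rk).as_euler("ZYX",degrees=True).round(2),"toe",tob(o+Rk@[-34,0,0]),"heel",tob(o+Rk@[34,0,0]))
E
python3 st.py
```

```text
t 12.0667 tool in bay [36.4  5.3 89.7] rot [-9.0080e+01 -7.0000e-02 -1.6998e+02] F bay [-0.75  0.33 -0.9 ] gap 34.598568816840086
err 0.6935433780672042 cell vis in bay zyx [-0.2  1.9 -0.7] toe [-12.3   4.5 113.7] heel [ 55.7   4.3 111.5]
kin: zyx [-0.08  0.07  0.08] toe [-11.1   5.2 113.2] heel [ 56.9   5.1 113.1]
```

Emit:
move_arm(motion="0 -0.1 0 0.7 -3.9 0; 0.1 -0.2 0 1.4 -7.9 0; 0.2 -0.4 0 2.5 -14 0; 0.24 -0.48 0 3.5 -19.7 0; 0.24 -0.48 -1 4.03 -22.6 0; 0.24 -0.48 -3 4.03 -22.6 0; 0.24 -0.48 -5 4.03 -22.6 0; 0.24 -0.48 -6 4.03 -22.6 0; 0.24 -0.48 -6 4.03 -22.6 0; 0.24 -0.48 -6 4.03 -22.6 0")

```text
time: 12.95
tool_pos: [647.5, -194.8, 75.4]
tcp_rot: [-90.1, 22.9, -170.0]
ft_force: [0.5, -0.2, -0.6]
finger_gap: 34.8
```

```bash
python3 st.py
python3 - <<'E'
from h import *
w=snap("wrist"); cv2.imwrite("pics/w9.png",w["image"])
E
```

```text
t 12.95 tool in bay [38.3 -0.3 30.4] rot [ -90.11   22.91 -169.99] F bay [ 0.51 -0.25 -0.64] gap 34.80017532382202
err 0.3164613189579768 cell vis in bay zyx [ -0.1 -21.9   0.1] toe [-14.5  -0.7  35. ] heel [48.5 -0.8 60.4]
kin: zyx [ -0.09 -22.91   0.11] toe [-14.6  -0.3  33.5] heel [48.  -0.4 60. ]
```

View pics/w9.png

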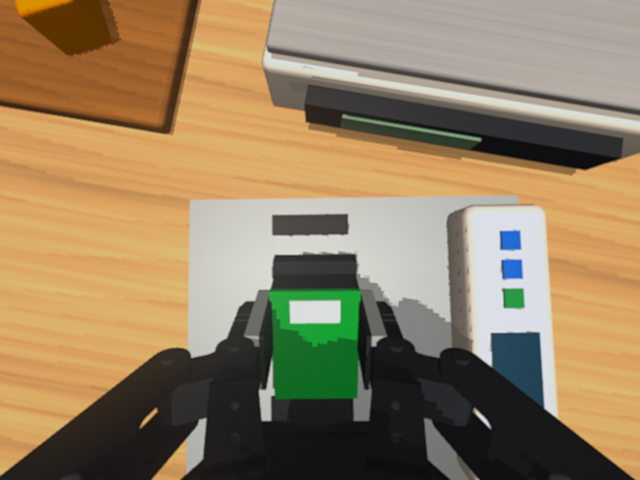

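The view shows the tilted cell centred over the bay between the walls, its latch end towards the catch. Now lower the toe to the floor.

Emit:
move_arm(motion="0 0 -0.8 0 0 0; 0 0 -1.6 0 0 0; 0 0 -2.3 0 0 0; 0 0 -2.7 0 0 0; 0 0 -2.9 0 0 0; 0 0 -2.9 0 0 0; 0 0 -2.9 0 0 0")

```text
time: 13.63
tool_pos: [647.2, -195.6, 46.0]
tcp_rot: [-90.1, 22.9, -170.1]
ft_force: [-1.0, 2.1, -1.3]
finger_gap: 34.7
```

Emit:
move_arm(motion="0 0 -0.05 0 0 0; 0 0 -0.1 0 0 0; 0 0 -0.15 0 0 0; 0 0 -0.2 0 0 0; 0 0 -0.2 0 0 0")

```text
time: 14.05
tool_pos: [647.9, -195.6, 44.9]
tcp_rot: [-90.1, 23.0, -170.0]
ft_force: [-0.0, 5.4, 0.0]
finger_gap: 34.3
```

Emit:
move_arm(motion="0 0 -0.05 0 0 0; 0 0 -0.1 0 0 0; 0 0 -0.1 0 0 0")

```text
time: 14.3
tool_pos: [648.1, -195.4, 44.0]
tcp_rot: [-90.1, 23.0, -170.0]
ft_force: [-1.3, 5.9, 1.9]
finger_gap: 34.6
```

```bash
python3 st.py
```

```text
t 14.3 tool in bay [38.7 -0.9 -1. ] rot [ -90.1    23.   -170.03] F bay [-0.27  6.06  1.87] gap 34.63529904133025
err 0.18519868152048957 cell vis in bay zyx [  0.1 -21.5  -1.1] toe [-14.6  -1.9   3.4] heel [48.7 -1.8 28.3]
kin: zyx [ -0.13 -23.     0.1 ] toe [-14.2  -0.9   2.1] heel [48.4 -1.  28.7]
```

A +y force of 6 N means the cell is rubbing the −y wall. I'll shift it about 1.5 mm towards +y.

Emit:
move_arm(motion="0 0.05 0 0 0 0; 0 0.1 0 0 0 0; -0.03 0.15 0 0 0 0; -0.03 0.15 0 0 0 0")

```text
time: 14.68
tool_pos: [647.6, -195.1, 43.9]
tcp_rot: [-90.0, 23.0, -170.0]
ft_force: [-0.1, 0.4, -0.9]
finger_gap: 34.6
```

```bash
python3 st.py
```

```text
t 14.6833 tool in bay [38.3 -0.6 -1.1] rot [ -89.99   22.99 -170.02] F bay [-0.    0.45 -0.91] gap 34.63030487316444
err 0.3992959137024741 cell vis in bay zyx [  0.2 -21.8  -1.9] toe [-14.7  -1.9   3.1] heel [48.4 -1.7 28.4]
kin: zyx [-1.200e-01 -2.299e+01 -1.000e-02] toe [-14.6  -0.5   2. ] heel [48.  -0.7 28.5]
```

Emit:
move_arm(motion="0 0.05 0 0 0 0; -0.02 0.1 0 0 0 0; -0.02 0.12 -0.05 0 0 0; -0.02 0.12 -0.1 0 0 0; -0.02 0.12 -0.15 0 0 0; -0.02 0.12 -0.15 0 0 0")

```text
time: 15.23
tool_pos: [647.0, -193.3, 41.9]
tcp_rot: [-90.1, 22.9, -170.0]
ft_force: [-0.3, -0.8, -1.2]
finger_gap: 34.7
```

Emit:
move_arm(motion="0 0 -0.05 0 0 0; 0 0 -0.1 0 0 0; 0 0 -0.1 0 0 0")

```text
time: 15.48
tool_pos: [647.3, -193.4, 41.2]
tcp_rot: [-90.0, 23.0, -170.0]
ft_force: [-1.1, -0.9, 0.5]
finger_gap: 34.5
```

```bash
python3 st.py
```

```text
t 15.4833 tool in bay [38.3  1.2 -3.8] rot [ -90.05   22.97 -170.03] F bay [-1.21 -0.65  0.52] gap 34.524608029717896
err 0.5978872861919626 cell vis in bay zyx [  0.1 -21.5  -0.4] toe [-14.9   0.5   1.7] heel [48.4  0.6 26.6]
kin: zyx [ -0.13 -22.97   0.05] toe [-14.6   1.2  -0.7] heel [48.   1.1 25.9]
```

Emit:
move_arm(motion="0 0 -0.05 0 0 0; 0 0 -0.1 0 0 0; 0 0 -0.1 0 0 0; 0 0 -0.1 0 0 0")

```text
time: 15.87
tool_pos: [647.5, -193.4, 40.6]
tcp_rot: [-90.0, 23.0, -170.0]
ft_force: [-1.5, 0.3, 3.4]
finger_gap: 34.7
```

The toe is on the floor with about 4 N. Now slide it in under the hood towards the contact.

Emit:
move_arm(motion="-0.1 -0.02 0.05 0 0 0; -0.3 -0.05 0.05 0 0 0; -0.5 -0.09 0.05 0 0 0; -0.7 -0.12 0.05 0 0 0; -0.85 -0.15 0.05 0 0 0; -0.9 -0.16 0.05 0 0 0; -0.9 -0.16 0.05 0 0 0")

```text
time: 16.45
tool_pos: [638.1, -195.1, 40.8]
tcp_rot: [-90.0, 23.0, -170.0]
ft_force: [2.0, 1.1, 3.4]
finger_gap: 34.6
```

```bash
python3 st.py
```

```text
t 16.45 tool in bay [29.   1.1 -4.2] rot [ -90.04   22.97 -170.04] F bay [2.13 0.69 3.41] gap 34.63269292506107
err 0.4094374378921657 cell vis in bay zyx [  0.  -21.5  -0.8] toe [-24.1   0.3   0.1] heel [39.1  0.3 25. ]
kin: zyx [ -0.14 -22.97   0.04] toe [-23.9   1.1  -1.1] heel [38.7  1.  25.4]
```

Emit:
move_arm(motion="-0.05 -0.01 0 0 0 0; -0.1 -0.02 0 0 0 0; -0.15 -0.03 0 0 0 0; -0.2 -0.035 0 0 0 0; -0.2 -0.035 0 0 0 0; -0.2 -0.035 0 0 0 0")

```text
time: 17.0
tool_pos: [636.4, -195.4, 40.8]
tcp_rot: [-90.0, 23.0, -170.0]
ft_force: [3.5, 1.5, 2.7]
finger_gap: 34.5
```

```bash
python3 st.py
```

```text
t 17.0 tool in bay [27.2  1.2 -4.2] rot [ -90.04   22.98 -170.03] F bay [3.7  0.83 2.74] gap 34.50262032848046
err 0.8556282139103359 cell vis in bay zyx [  0.1 -19.1  -0.1] toe [-27.4   0.6   0.4] heel [36.9  0.7 22.7]
kin: zyx [ -0.13 -22.98   0.04] toe [-25.7   1.2  -1.1] heel [36.9  1.  25.4]
```

Emit:
move_arm(motion="-0.05 -0.01 0 0 0 0; -0.1 -0.02 0 0 0 0; -0.15 -0.03 0 0 0 0; -0.2 -0.035 0 0 0 0; -0.2 -0.035 0 0 0 0; -0.2 -0.035 0 0 0 0")

```text
time: 17.55
tool_pos: [634.5, -195.7, 41.0]
tcp_rot: [-90.0, 23.0, -170.0]
ft_force: [4.8, 1.0, 2.8]
finger_gap: 34.8
```

```bash
python3 st.py
```

```text
t 17.55 tool in bay [25.3  1.1 -4. ] rot [ -90.04   23.   -170.03] F bay [4.94 0.12 2.77] gap 34.80652894666569
err 0.8556282139103359 cell vis in bay zyx [  0.1 -19.2  -0.1] toe [-29.2   0.6   0.5] heel [35.   0.7 22.9]
kin: zyx [ -0.13 -23.     0.04] toe [-27.6   1.2  -1. ] heel [35.   1.  25.6]
```

Emit:
move_arm(motion="-0.05 -0.01 0 0 0 0; -0.1 -0.02 0 0 0 0; -0.15 -0.03 0 0 0 0; -0.15 -0.03 0 0 0 0; -0.15 -0.03 0 0 0 0")

```text
time: 18.02
tool_pos: [633.3, -196.0, 41.1]
tcp_rot: [-90.0, 23.0, -170.0]
ft_force: [6.7, 1.5, 1.7]
finger_gap: 34.5
```

```bash
python3 st.py
```

```text
t 18.0167 tool in bay [24.1  1.1 -3.9] rot [ -90.03   23.03 -170.04] F bay [6.85 0.35 1.67] gap 34.48579945989279
err 0.5978872861919626 cell vis in bay zyx [  0.1 -21.5  -0.4] toe [-29.1   0.4   1.5] heel [34.1  0.5 26.4]
kin: zyx [ -0.14 -23.03   0.03] toe [-28.8   1.1  -0.9] heel [33.7  1.  25.7]
```

The force grew from 3.7 to 6.9 N over 3 mm, so the contact is in by about 3.3 mm. I'll push another 1.7 mm with a firmer grip, then start the swing down.

Emit:
move_arm(motion="-0.05 -0.01 0 0 0 0; -0.1 -0.02 0 0 0 0; -0.17 -0.03 0 0 0 0; -0.17 -0.03 0 0 0 0; -0.17 -0.03 0 0 0 0", squeeze=90)

```text
time: 18.48
tool_pos: [631.9, -196.2, 41.3]
tcp_rot: [-90.0, 23.1, -170.0]
ft_force: [8.0, 0.7, 1.9]
finger_gap: 33.6
```

```bash
python3 st.py
```

```text
t 18.4833 tool in bay [22.6  1.1 -3.7] rot [ -90.02   23.06 -170.03] F bay [ 8.01 -0.67  1.87] gap 33.60757351245572
err 0.5517336303068419 cell vis in bay zyx [  0.1 -20.1  -0.8] toe [-31.3   0.4   0.9] heel [32.6  0.6 24.3]
kin: zyx [-1.300e-01 -2.306e+01  2.000e-02] toe [-30.3   1.1  -0.7] heel [32.3  1.  25.9]
```

Emit:
move_arm(motion="-0.04 -0.01 -0.18 -0.35 1.97 0; -0.08 -0.015 -0.37 -0.7 3.94 0; -0.13 -0.02 -0.55 -1.05 5.9 0; -0.19 -0.03 -0.73 -1.4 7.88 0; -0.19 -0.03 -0.73 -1.4 7.88 0; -0.19 -0.03 -0.73 -1.4 7.88 0")

```text
time: 19.03
tool_pos: [630.6, -196.5, 34.2]
tcp_rot: [-90.0, 15.1, -170.0]
ft_force: [6.0, 1.1, 5.1]
finger_gap: 33.4
```

```bash
python3 st.py
```

```text
t 19.0333 tool in bay [ 21.3   1.1 -10.8] rot [ -89.98   15.06 -169.98] F bay [6.11 0.08 5.14] gap 33.421728969938904
err 0.0927215512842281 cell vis in bay zyx [ -0.1 -12.7  -0. ] toe [-31.2   0.8   1.9] heel [35.2  0.6 16.8]
kin: zyx [ -0.08 -15.06  -0.02] toe [-30.6   1.1  -0.5] heel [35.   1.  17.2]
```

Emit:
move_arm(motion="-0.1 -0.02 -0.18 -0.35 1.97 0; -0.21 -0.04 -0.36 -0.7 3.94 0; -0.21 -0.04 -0.36 -0.7 3.94 0; -0.21 -0.04 -0.36 -0.7 3.94 0")

```text
time: 19.42
tool_pos: [628.1, -197.0, 30.6]
tcp_rot: [-90.0, 11.0, -170.0]
ft_force: [4.6, 1.0, 7.1]
finger_gap: 34.0
```

```bash
python3 st.py
```

```text
t 19.4167 tool in bay [ 18.8   1.  -14.4] rot [ -89.98   11.04 -169.98] F bay [4.68 0.15 7.09] gap 34.03894180190169
err 0.0927215512842281 cell vis in bay zyx [-0.1 -8.7 -0.1] toe [-32.8   0.7   1.9] heel [34.4  0.5 12.2]
kin: zyx [ -0.08 -11.04  -0.02] toe [-32.3   1.   -0.4] heel [34.4  0.9 12.6]
```

Emit:
move_arm(motion="-0.08 -0.015 -0.18 -0.35 1.97 0; -0.15 -0.03 -0.35 -0.7 3.94 0; -0.15 -0.03 -0.35 -0.7 3.94 0; -0.15 -0.03 -0.35 -0.7 3.94 0")

```text
time: 19.8
tool_pos: [626.2, -197.5, 26.7]
tcp_rot: [-90.0, 7.0, -170.0]
ft_force: [4.6, 0.3, 6.1]
finger_gap: 34.0
```

```bash
python3 st.py
```

```text
t 19.8 tool in bay [ 16.8   0.9 -18.3] rot [ -89.98    7.   -169.98] F bay [ 4.58 -0.55  6.15] gap 34.03637200428498
err 0.4916491893422972 cell vis in bay zyx [ 0.1 -4.8 -0.4] toe [-33.3   0.2   1.9] heel [34.4  0.4  7.6]
kin: zyx [-0.08 -7.   -0.02] toe [-33.2   0.9  -0.8] heel [34.3  0.8  7.5]
```

Emit:
move_arm(motion="-0.08 -0.015 -0.18 -0.35 1.97 0; -0.15 -0.03 -0.35 -0.7 3.94 0; -0.15 -0.03 -0.35 -0.7 3.94 0; -0.15 -0.03 -0.35 -0.7 3.94 0")

```text
time: 20.18
tool_pos: [624.7, -197.6, 22.9]
tcp_rot: [-90.0, 3.0, -170.0]
ft_force: [5.7, -0.2, 3.7]
finger_gap: 33.7
```

```bash
python3 st.py
```

```text
t 20.1833 tool in bay [ 15.3   1.  -22.1] rot [ -89.99    3.01 -169.99] F bay [ 5.6  -1.15  3.66] gap 33.712502303132375
err 0.3811787277917347 cell vis in bay zyx [ 0.1 -0.1  0.7] toe [-33.6   0.7   2.1] heel [34.4  0.9  2.3]
kin: zyx [-0.09 -3.01 -0.01] toe [-33.4   1.   -1.1] heel [34.5  0.9  2.5]
```

Emit:
move_arm(motion="-0.04 -0.01 -0.08 -0.18 0.98 0; -0.08 -0.015 -0.16 -0.35 1.97 0; -0.08 -0.015 -0.16 -0.35 1.97 0; -0.08 -0.015 -0.16 -0.35 1.97 0")

```text
time: 20.57
tool_pos: [624.1, -197.8, 21.6]
tcp_rot: [-90.0, 1.1, -170.0]
ft_force: [6.5, 1.9, 5.7]
finger_gap: 34.0
```

```bash
python3 st.py
```

```text
t 20.5667 tool in bay [ 14.7   1.  -23.4] rot [ -89.98    1.06 -170.  ] F bay [6.76 0.75 5.72] gap 34.038408074290345
err 0.3811787277917347 cell vis in bay zyx [0.1 1.8 0.7] toe [-33.4   0.7   2.4] heel [34.6  0.9  0.3]
kin: zyx [-0.1  -1.06 -0.02] toe [-33.2   1.   -0.8] heel [34.8  0.9  0.5]
```

Emit:
move_arm(motion="-0.02 0 -0.04 -0.13 0.74 0; -0.04 -0.01 -0.08 -0.26 1.48 0; -0.04 -0.01 -0.08 -0.26 1.48 0; -0.04 -0.01 -0.08 -0.26 1.48 0")

```text
time: 20.95
tool_pos: [623.6, -197.9, 21.0]
tcp_rot: [-90.0, -0.4, -170.0]
ft_force: [4.3, 1.7, 6.2]
finger_gap: 33.8
```

```bash
python3 st.py
```

```text
t 20.95 tool in bay [ 14.2   1.  -24. ] rot [ -89.99   -0.44 -170.01] F bay [4.49 0.91 6.21] gap 33.75616982738901
err 0.4916491893422972 cell vis in bay zyx [ 0.1  2.6 -0.4] toe [-33.1   0.3   2.5] heel [34.8  0.4 -0.6]
kin: zyx [-0.11  0.44 -0.01] toe [-33.1   1.   -0.1] heel [34.9  0.8 -0.6]
```

Emit:
move_arm(motion="0 0 -0.05 0 0 0; 0 0 -0.1 0 0 0; 0 0 -0.1 0 0 0; 0 0 -0.1 0 0 0")

```text
time: 21.33
tool_pos: [623.8, -197.9, 20.8]
tcp_rot: [-90.0, -0.4, -170.0]
ft_force: [3.3, 1.1, 10.6]
finger_gap: 33.8
```

Run:
```python
from h import *
q=readout.sense(); print(q["tool_pos"],q["ft_force"])
B=np.array([609.8,-201.3])
for n in("wrist","scene","top"):
    s=snap(n)
    for c in blobs(s,(3,150,120),(20,255,255),3):
        u,v=c[:,0].mean(0); p=onz(s,u,v,63)[:2]; d=p-B
        if abs(d@ex)<60 and abs(d@ey)<30: print(n,round(u),round(v),"orange at bay",(d@ex).round(1),(d@ey).round(1),len(c))
    if n!="top":
        u,v=proj(s,[*(B+33*ex),60]).astype(int); k=45 if n=="wrist" else 22
        cv2.imwrite(f"pics/z_{n}.png",cv2.resize(s["image"][max(0,v-k):v+k,max(0,u-k):u+k],(400,400),interpolation=cv2.INTER_CUBIC))
cv2.imwrite("pics/z.png",np.hstack([cv2.imread("pics/z_wrist.png"),cv2.imread("pics/z_scene.png")]))
```

```text
[ 623.75359958 -197.90016064   20.7749634 ] [ 3.33853242  1.08780167 10.64239127]
wrist 312 261 orange at bay 39.6 1.5 137
scene 157 409 orange at bay 39.6 -0.0 29
```

Run:
```python
from h import *
s=snap("scene"); o=dict(s); o["image"]=cv2.imread("pics/scene0.png"); B=np.array([609.8,-201.3])
for t in(o,s):
    hsv=cv2.cvtColor(t["image"],cv2.COLOR_BGR2HSV)[395:425,140:175]
    m=cv2.inRange(hsv,np.array((3,140,90)),np.array((20,255,255))); ys,xs=np.nonzero(m); 
    P=np.array([onz(t,x+140,y+395,63)[:2]-B for x,y in zip(xs,ys)])@np.array([ex,ey]).T
    print(len(xs),xs.mean()+140,ys.mean()+395,P.mean(0).round(1),np.percentile(P[:,0],[5,50,95]).round(1))
```

```text
86 158.09302325581396 409.2093023255814 [40.9  0.6] [37.1 41.  44.3]
111 157.3963963963964 408.8198198198198 [39.8  0.1] [35.5 39.9 44.2]
```

The catch is back at its rest position (44.2 mm against 44.3 mm before) and the latch end is down, so it has snapped over. I'll ease off, release and lift clear.

Emit:
move_arm(motion="0 0 0.08 0 0 0; 0 0 0.1 0 0 0; 0 0 0.1 0 0 0")

```text
time: 21.78
tool_pos: [623.7, -197.9, 21.1]
tcp_rot: [-90.0, -0.4, -170.0]
ft_force: [4.6, 0.7, 6.0]
finger_gap: 33.9
```

Emit:
move_arm(motion="0 0 0 0 0 0; 0 0 0 0 0 0; 0 0 0 0 0 0; 0 0 0 0 0 0; 0 0 0 0 0 0; 0 0 0 0 0 0; 0 0 1 0 0 0; 0 0 3 0 0 0; 0 0 6 0 0 0; 0 0 10 0 0 0", fingers=6)

```text
time: 22.62
tool_pos: [620.4, -196.9, 118.4]
tcp_rot: [-90.2, -0.9, -170.0]
ft_force: [0.6, -0.2, -1.1]
finger_gap: 60.0
```

Emit:
move_arm(motion="-1 0 3 0 0 0; -3 0 6 0 0 0; -5 0 8 0 0 0; -5 0 8 0 0 0; -5 0 8 0 0 0; -5 0 8 0 0 0")

```text
time: 23.12
tool_pos: [572.8, -197.8, 200.4]
tcp_rot: [-90.0, -0.5, -170.0]
ft_force: [-0.9, 0.1, -0.5]
finger_gap: 60.2
```

Run:
```python
from pose import *
q,Rc,tc,e,pts=cellpose(); print(q["time"],q["tool_pos"],q["ft_force"],e)
Rb=Ro.from_euler("z",YAW,degrees=True).as_matrix(); B=np.array([609.8,-201.3,45])
tob=lambda p:(Rb.T@(np.array(p)-B)).round(1)
print(Ro.from_matrix(Rb.T@Rc).as_euler("ZYX",degrees=True).round(1),tob(tc+Rc@[-34,0,0]),tob(tc+Rc@[34,0,0]))
w=snap("wrist"); u,v=proj(w,B+[0,0,20]).astype(int); print(u,v)
a=cv2.resize(w["image"][max(0,v-60):v+60,max(0,u-60):u+60],(400,400),interpolation=cv2.INTER_CUBIC)
s=snap("scene"); u,v=proj(s,B+[0,0,15]).astype(int)
b=cv2.resize(s["image"][v-40:v+40,u-40:u+40],(400,400),interpolation=cv2.INTER_CUBIC); cv2.imwrite("pics/fin.png",np.hstack([a,b]))
```

```text
23.1167 [ 572.77830054 -197.78075848  200.44563962] [-0.94974351  0.13799735 -0.48358142] 0.22439155209866612
[-0.7  4.6 10.8] [-33.8   4.5   2.9] [34.   3.7 -2.5]
326 166
```

View pics/fin.png

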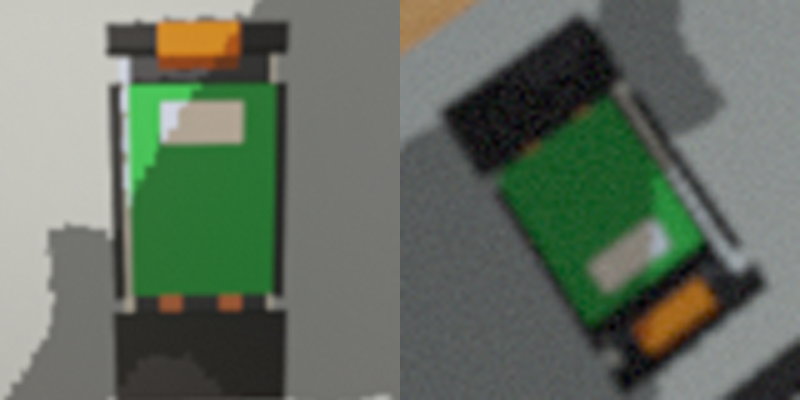

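The final view shows the cell flat between the walls at (130..275, 85..295), its foot running under the orange catch at (200,45) and its contact end at the hood edge. The gripper is clear, so I'll hand in.

```bash
python3 -c "
from bench import r
print(r.hand_in())"
```

```text
the job is handed in; nothing more can be done
None
```

I fitted the charged green-topped battery into the printer bay and handed the job in at about 23 s. No verdict was reported.

**What I did:** I gripped the battery across its width and tilted it 23° with the latch end up. I set its contact end on the bay floor, slid it under the hood against the contact, then swung the latch end down until the catch snapped over it.

**Forces:** Peak readings while fitting were about 8 N along the bay and 11 N downward. From those I work out that the contact went in about 4.5–5 mm and the floor gave under 1 mm. I had no direct reading of either.

**Last checks:**
- **Catch:** it measured at its rest position (44.2 mm against 44.3 mm at the start) before I let go.
- **Battery:** in the last picture it lies between the side walls, its latch foot under the catch and its contact end at the hood.
- **Robot:** the gripper is open and clear of everything.

**What disagreed:**
- **Fingertips:** they sit about 32–34 mm behind the reported TCP, not at it. My first grasp closed above the battery, and I found the offset by touching its top with up to 34 N; it did not visibly move.
- **Final tilt and offset:** the camera estimate from a distance gave 5–11° of tilt, with the contact end at +2.9 mm, the latch end at −2.5 mm and a 4 mm sideways offset. The picture looks flat and the view is noisy at that range, so I did not trust these figures. They are close to the 3 mm height and 5 mm sideways limits, and I did not measure again.
- **Other objects:** I did not measure the spent battery or the rest of the counter again at the end. No move went near them.

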